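# Unclamp a microscope camera, draw it out and hold it level for a look at its glass

### The job

The glass at the foot of the white microscope camera with the coloured stripes has to be looked at. Turn the red clamp knob of its stand clockwise (seen from above) to its stop so that the orange clamp arm swings off the camera's flange, and only then draw the camera up out of the stand, tip it onto its side so that its barrel lies about level, and finish while still holding it so, steady, with all of it at least 20 cm above the bench. Leave its knob turned open, and leave the dark grey camera, its clamp knob and the other things on the bench alone.

Things in the scene. Friction and masses are not known exactly. Their poses are not given: they have to be found in the camera images.
- stand: Fixed white stand of the striped camera; place and yaw vary, left or right. Origin on the bench under its round column (76 mm wide, rim 100 mm high, blue band; 31 mm bore, 58 mm deep, open at the top). Its x axis points to the clamp post, 95 mm from the column's axis (36 mm wide, 108 mm high); z up. Base plate 170 x 90 x 12 mm along x
- camera: Loose white camera, ~0.35 kg, blue/green/red stripes on top and x faces. Origin on its axis under the flange, which rests on the stand's rim; z along the axis, up. Below: barrel 28 mm wide, 40 mm long, in the bore. Above: flange 60 mm wide, 8 mm thick; neck to 22 mm; block from 22 to 86 mm, 50 mm along x, 48 mm along y. Grip its free y faces. Its yaw is within 0.25 rad of the stand's
- camera_mid (a point): Centre of the camera's block, 54 mm above the camera's origin along its z axis; close to its centre of mass
- camera_tip (a point): End of the camera's barrel, where the glass is, 40 mm below the camera's origin along its axis
- clamp (a joint): Knob angle (rad) on the striped camera's stand; grows clockwise from above, 0 to 1.4 (stop). At 0 the orange arm points from the post straight at the camera, 1.5 mm above its flange (clamped); above about 0.5 it is clear. Starts at 0 to 0.15. Rubs with about 0.06 N m and stays where left
- clamp_grip (a point): Where to grip that knob: on its axis, 160 mm above the bench. Red upright bar grip 42 mm long, 14 mm thick, 142 to 174 mm above the bench, over a 42 mm disc; the orange arm lies below it, parallel, its top at 118 mm, 14 mm wide, 72 mm long from the axis. Bar and arm lie along this point's x axis (arm to -x), which turns with the knob; z up
- spare_stand: The other stand, of the same shape and sizes as the first, which carries the dark grey camera. Leave it alone
- spare_camera: Loose dark grey camera without stripes, of the same shape and sizes as the striped one, clamped in the other stand. Leave it alone; origin as for the striped camera
- spare_clamp (a joint): Angle of the clamp knob on the dark grey camera's stand; same meaning and size. Leave it alone
- slide_box: Loose blue flat box, 85 x 170 x 34 mm, origin under its centre, on the far side. Bystander
- mouse: Loose white computer mouse, 105 x 60 x 31 mm, origin under its centre, to the left. Bystander
- oil_bottle: Small loose amber bottle, 38 mm diameter, 75 mm high, origin under its centre, to the right. Bystander

How it is judged (in metres and radians):
On the way, in this order (a step that is already met when the one before it is completed fails the run):
1. the clamp knob is turned open (beyond 1.0 rad) while the striped camera still sits in its stand (value of joint clamp above 1 rad and z of camera in the frame of stand below 0.106 m and horizontal distance between camera and stand below 0.006 m), for 0.2 s.
2. the striped camera is drawn up clear of its stand: the barrel's end is above the rim (height (world z) of camera_tip above 0.11 m and contact force between camera and the fingers above 0.5 N), for 0.1 s.
At the end, for the whole second after the job is handed in: Striped camera held by the fingers only, axis within 0.37 rad of level, block centre and barrel end over 200 mm above the bench, at rest (0.03 m/s, 0.2 rad/s); its knob beyond 1.0 rad; dark grey camera within 10 mm, its knob below 0.3 rad, other bystanders within 20 mm of their starts (angle between camera's own z axis and vertical between 1.2 and 1.94 rad and height (world z) of each of camera_mid, camera_tip above 0.2 m and contact force between camera and the fingers above 1 N and contact force between camera and stand below 0.2 N and contact force between camera and spare_stand below 0.2 N and contact force between camera and spare_camera below 0.2 N and linear speed of camera below 0.03 m/s and angular speed of camera below 0.2 rad/s and value of joint clamp above 1 rad and value of joint spare_clamp below 0.3 rad and distance of spare_camera from where it was at the start of the episode below 0.01 m and distance of each of slide_box, mouse, oil_bottle from where it was at the start of the episode below 0.02 m); the arm keeps its last pose, push and grip.
It fails at once if the dark grey camera or its clamp knob is disturbed (distance of spare_camera from where it was at the start of the episode above 0.01 m or value of joint spare_clamp above 0.3 rad).
It fails at once if the slide box, mouse or bottle is pushed aside (distance of any of slide_box, mouse, oil_bottle from where it was at the start of the episode above 0.02 m).
It also fails if it takes over 58 s, if anything falls off the work surface, if the arm or the gripper's body presses on something with over 40 N, if the wrist force passes 120 N, or if a joint passes its speed limit or range.

### The arm

A 6-joint arm with a two-finger parallel gripper is mounted at the origin on the work surface. World frame = base frame: x ahead of the robot, y to its left, z up, the work surface at z = 0. Lengths are in mm, angles in rad, forces in N, time in s.
With the tool pointing down it reaches from about 275 to 1000 mm from the base axis. Payload 8.4 kg.
Tool frame: the origin (TCP) lies between the finger pads; the fingertips stand 17 mm ahead of it and the grasp point (between the pads) lies 2 mm behind it (r.tcp_to_tips is the distance from the TCP to the fingertips, in mm); z points along the fingers, y is the line along which they close (so a half turn about z gives the same grasp; the last joint's range is limited). The gripper opens to 85 mm and grips with 20 to 120 N. Pads are 22 mm wide; open, the fingers measure 114 mm over their backs; the gripper's body (76 mm by 85 mm) begins 54 mm behind the grasp point. The pads swing forward as they close: fully open they stand 13 mm farther back than shut.
Start: joints at [-1.28, 0.353, 1.633, -0, 1.155, -0.002], TCP at [180.395, -598.403, 248.281] pointing down, gripper open.
Joint ranges: [-2.63, 2.63], [-0.92, 2.1], [0.06, 2.66], [-1.3, 4.44], [0, 2.69], [-3.02, 3.02]. Speed limits (rad/s): [2.22, 2.22, 2.79, 3.14, 3.14, 3.14].

### API

Orientations are given as [roll, pitch, yaw] about the fixed x, y, z axes, in that order (R = Rz(yaw) Ry(pitch) Rx(roll)).
In Python, from rig import r gives the robot as it stands. The module is installed in compiled form; this text tells all that it offers.
- The arm moves only by the tool apply_moves, never from a script. Its argument "series" is text: rows parted by semicolons, each of 7 numbers parted by spaces: the shift along the tool's x, y, z in cm, then the turn, a rotation vector about the tool's x, y, z in rad, then the gripper's target within -1 to 1 (shut at 1, half-way at 0, fully open at -1). In form: tx ty tz rx ry rz fingers; .... A call has exactly 10 rows; each row shifts and turns the commanded pose from where the row before left it, along the tool's axes as they then stand; what a row does not reach is not made up. A row lasts 1/12 s, in which the tool goes at most 41.7 mm and 7.16 degrees, less where a joint would pass 70% of its speed; a pose out of reach is approached as far as the arm can. A call with a gripper value outside its range is refused whole. The fingers move at their own pace and stop on an object; "squeeze" is the grip in N (left out, the last holds). Time passes only in rows, so rows that do not move let the fingers close, or fill a call up. It gives the time, the measured TCP pose, the force and the opening at its end, in the units of the state.
- r.sense(): the state, without advancing time (a new reading comes with each control period).
- r.grab_frame(name): name is "scene" or "top" or "wrist"; returns the picture (480x640x3 uint8, blue, green, red); there is no depth.
- r.camera_info(name): a dict with "K" (3x3 intrinsics, pixels), "extrinsics" (4x4, takes a point from camera to world coordinates). Camera axes: x right, y down, z forward; pixel columns grow to the right and rows downward; lengths in mm; the calibration is good to about 2 mm. A picture is of the moment at which its call begins: read the wrist's pose just before it. camera_info takes no time and is no camera call; for the wrist camera it gives the pose at the moment of the call.
- r.sign_off(): hands the job in, once; it reports no verdict.
The state is a dict: "clock": time; "qpos": joint angles; "qvel": joint speeds; "joint_efforts": joint torques, N m; "eef_pos": TCP position; "tcp_rot": TCP orientation; "contact_force": force on the tool from outside, world axes, zero at the start; "wrist_torque": the same for the moment, N m; "opening": opening from 0.0 (shut) to 1.0 (fully open).
Only numpy, scipy, OpenCV 4.12 (cv2) and the standard library are available. Lean on these libraries where they do the work, as an engineer would, in place of code of your own. Each camera call takes 0.05 s, during which the arm holds its last target. There are 200 camera calls.

## Working session

There is one attempt and no reset: what is moved stays moved. The work goes in short steps, Python scripts to look and compute and a tool call to move; the robot and the scene stay as the last step left them, time stands still between calls to the robot, and variables do not carry over. Pictures are saved under pics/ and viewed, on a budget of 10 in all, crops included, one or two more only if the job needs it, and the job is handed in when it is done.

Besides the shell and the picture viewer there is one more tool, called after "Emit:" by a JSON object that holds its "method" and its "body", one argument or row to a line. apply_moves: Moves the arm, as the interface text tells. Its arguments: {"type":"object","properties":{"series":{"type":"string"},"squeeze":{"type":"number"}},"required":["series"]}

```bash
mkdir -p pics; python3 - <<'E'
from rig import r
import cv2,numpy as np
for n in ("top","scene"):
    i=r.camera_info(n); print(n,np.round(i["K"],1).tolist(),np.round(i["extrinsics"],3).tolist())
    cv2.imwrite(f"pics/{n}0.png",r.grab_frame(n))
print(r.sense())
E
```

```text
top [[452.9, 0.0, 316.9], [0.0, 452.9, 235.0], [0.0, 0.0, 1.0]] [[0.009, -0.997, 0.082, 547.483], [-1.0, -0.01, -0.016, -1.671], [0.017, -0.082, -0.996, 1235.526], [0.0, 0.0, 0.0, 1.0]]
scene [[483.5, 0.0, 329.8], [0.0, 483.5, 243.6], [0.0, 0.0, 1.0]] [[0.807, 0.376, -0.456, 1144.096], [0.591, -0.535, 0.604, -698.311], [-0.016, -0.757, -0.654, 857.186], [0.0, 0.0, 0.0, 1.0]]
{'clock': 0.1, 'qpos': array([-1.28040865e+00,  3.53615221e-01,  1.63403618e+00,  1.40073859e-06,
        1.15521710e+00, -2.38337715e-03]), 'qvel': array([-0.00162502, -0.00115944, -0.00265698,  0.00151583, -0.00067763,
       -0.00058511]), 'joint_efforts': array([ 7.82644179e-06, -6.06355047e+01, -3.42822075e+01, -1.47040464e-05,
        4.00483754e-03,  2.77759818e-05]), 'eef_pos': array([ 180.27490348, -598.01864611,  247.62414812]), 'tcp_rot': array([-3.14031681e+00, -4.32160615e-06,  2.92770485e-01]), 'contact_force': array([0.64356335, 0.3643401 , 0.04136062]), 'wrist_torque': array([0.0249183 , 0.01888522, 0.00427662]), 'opening': 0.9946435997321493}
```

View pics/top0.png

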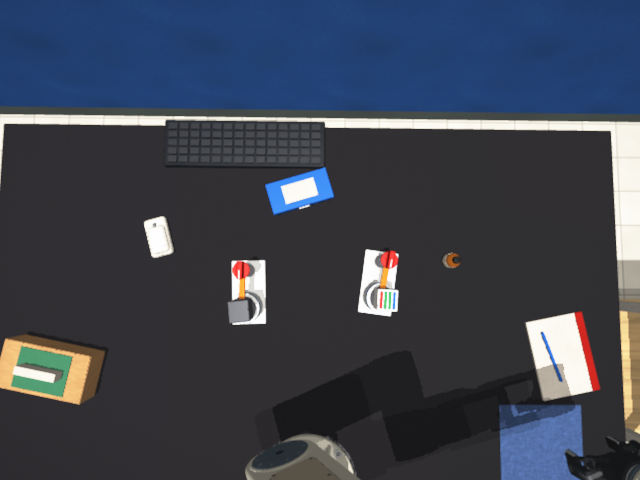

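View pics/scene0.png

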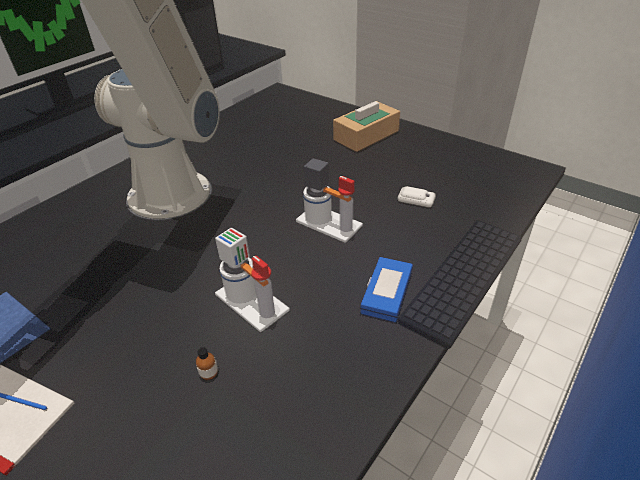

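Top view: the striped camera is at about (387,300) with its red knob at (389,260). The grey one is at (240,310) with its knob at (241,269), and the bottle is at (452,260). I'll work out a coarse position from these, then refine it with the wrist camera.

```bash
cat > h.py <<'E'
from rig import r
import cv2,numpy as np
from scipy.spatial.transform import Rotation as R
def ray(i,px,z):
    K=np.array(i["K"]);E=np.array(i["extrinsics"]);d=E[:3,:3]@np.linalg.solve(K,[px[0],px[1],1]);c=E[:3,3]
    return c+d*(z-c[2])/d[2]
def proj(i,P):
    K=np.array(i["K"]);E=np.array(i["extrinsics"]);p=(np.atleast_2d(P)-E[:3,3])@E[:3,:3]; q=p@K.T
    return q[:,:2]/q[:,2:]
def pose(): 
    s=r.sense(); return s["eef_pos"],R.from_euler("xyz",s["tcp_rot"])
def delta(tp,trpy):
    """remaining move in tool axes: cm and rotvec"""
    p,o=pose(); t=o.inv().apply(np.array(tp)-p)/10; w=(o.inv()*R.from_euler("xyz",trpy)).as_rotvec()
    print("shift cm",np.round(t,2),"rotvec",np.round(w,3))
E
python3 - <<'E'
from h import *
i=r.camera_info("top"); im=cv2.imread("pics/top0.png")
print("cam top",ray(i,(387,300),186)," knob",ray(i,(389,260),165)," spare top",ray(i,(239,311),186),"bottle",ray(i,(452,260),40),"spknob",ray(i,(241,269),165))
hsv=cv2.cvtColor(im,cv2.COLOR_BGR2HSV); m=cv2.inRange(hsv,(8,150,120),(20,255,255)); ys,xs=np.nonzero(m[230:310,350:420]); print(len(xs),xs.mean()+350,ys.mean()+230)
w=r.camera_info("wrist"); E=np.array(w["extrinsics"]); p,o=pose()
print("wrist cam in tool",o.inv().apply(E[:3,3]-p),"K",np.round(w["K"],1).tolist()); print(np.round(o.as_matrix().T@E[:3,:3],3))
delta([480,-150,380],[-3.1416,0,0.29])
E
```

```text
cam top [ 485.62807955 -181.05989317  186.        ]  knob [ 578.34874206 -189.77261103  165.        ]  spare top [458.04037289 158.48006303 186.        ] bottle [ 583.49356993 -379.15279361   40.        ] spknob [554.00035325 159.22861429 165.        ]
109 383.88073394495416 277.348623853211
wrist cam in tool [  83.67020075    0.54347621 -125.36234202] K [[426.0, 0.0, 319.3], [0.0, 426.0, 240.3], [0.0, 0.0, 1.0]]
[[ 0.    -0.947 -0.321]
 [ 1.     0.     0.   ]
 [-0.    -0.321  0.947]]
shift cm [ 41.63 -34.26 -13.19] rotvec [-0.001 -0.     0.003]
```

Emit:
{"method": "apply_moves", "body": {
  "series": "0 0 -2 0 0 -0.096 -1;0 0 -2 0 0 -0.096 -1;0 0 -2 0 0 -0.096 -1;0 0 -2 0 0 -0.096 -1;1.95 -2.77 0 0 0 0 -1;1.95 -2.77 0 0 0 0 -1;1.95 -2.77 0 0 0 0 -1;1.95 -2.77 0 0 0 0 -1;1.95 -2.77 0 0 0 0 -1;1.95 -2.77 0 0 0 0 -1"
}}

```text
clock: 0.93
eef_pos: [167.1, -393.7, 327.8]
tcp_rot: [-3.141, -0.0, 0.677]
contact_force: [0.3, 0.6, 0.4]
opening: 0.999
```

Emit:
{"method": "apply_moves", "body": {
  "series": "1.95 -2.77 0 0 0 0 -1;1.95 -2.77 0 0 0 0 -1;1.95 -2.77 0 0 0 0 -1;1.95 -2.77 0 0 0 0 -1;1.95 -2.77 0 0 0 0 -1;1.95 -2.77 0 0 0 0 -1;1.95 -2.77 0 0 0 0 -1;1.95 -2.77 0 0 0 0 -1;1.95 -2.77 0 0 0 0 -1;0 0 0 0 0 0 -1"
}}

```text
clock: 1.77
eef_pos: [148.0, -89.4, 327.8]
tcp_rot: [-3.141, -0.002, 0.685]
contact_force: [-1.2, -0.9, -0.8]
opening: 1.001
```

```bash
python3 - <<'E'
from h import *
s=r.sense(); print(s["clock"],s["eef_pos"],s["tcp_rot"],s["qpos"])
i=r.camera_info("wrist"); cv2.imwrite("pics/w1.png",r.grab_frame("wrist")); np.savez("w1.npz",**{k:np.array(i[k]) for k in ("K","extrinsics")})
E
```

```text
1.7667 [147.99005097 -89.38030883 327.79971442] [-3.14101526e+00 -1.77301449e-03  6.85015373e-01] [-5.55516247e-01 -5.79800282e-01  2.26750604e+00  1.87726179e-03
  1.45385832e+00  3.30045198e-01]
```

View pics/w1.png

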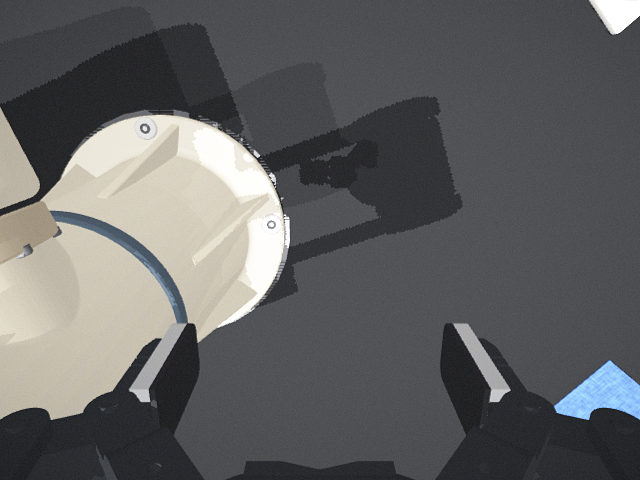

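The wrist picture shows the robot's own base: +rz about the tool lowers the yaw, so I had that sign reversed. I'll correct it.

Emit:
{"method": "apply_moves", "body": {
  "series": "0 0 0 0 0 0.11 -1;0 0 0 0 0 0.11 -1;0 0 0 0 0 0.11 -1;0 0 0 0 0 0.11 -1;0 0 0 0 0 0.11 -1;0 0 0 0 0 0.11 -1;0 0 0 0 0 0.115 -1;3 0.4 0 0 0 0 -1;3 0.4 0 0 0 0 -1;3 0.4 0 0 0 0 -1"
}}

```text
clock: 2.65
eef_pos: [238.2, -116.2, 328.2]
tcp_rot: [3.141, -0.001, -0.101]
contact_force: [0.3, -0.0, 0.6]
opening: 1.003
```

Emit:
{"method": "apply_moves", "body": {
  "series": "3 0.5 0 0 0 0 -1;3 0.5 0 0 0 0 -1;3 0.5 0 0 0 0 -1;3 0.5 0 0 0 0 -1;3 0.5 0 0 0 0 -1;3 0.5 0 0 0 0 -1;3 0.5 0 0 0 0 -1;3 0.5 0 0 0 0 -1;3 0.5 0 0 0 0 -1;2.5 0.4 0 0 0 0 -1"
}}

```text
clock: 3.48
eef_pos: [527.4, -195.3, 327.1]
tcp_rot: [3.141, 0.001, -0.1]
contact_force: [-0.1, -0.2, 0.4]
opening: 1.0
```

Emit:
{"method": "apply_moves", "body": {
  "series": "0 0 0 0 0 0 -1;0 0 0 0 0 0 -1;0 0 0 0 0 0 -1;0 0 0 0 0 0 -1;0 0 0 0 0 0 -1;0 0 0 0 0 0 -1;0 0 0 0 0 0 -1;0 0 0 0 0 0 -1;0 0 0 0 0 0 -1;0 0 0 0 0 0 -1"
}}

```text
clock: 4.32
eef_pos: [525.7, -192.3, 328.5]
tcp_rot: [3.142, -0.0, -0.098]
contact_force: [0.0, -0.2, -0.0]
opening: 1.001
```

```bash
python3 - <<'E'
from h import *
s=r.sense(); print(s["clock"],s["eef_pos"],s["tcp_rot"],s["qpos"])
i=r.camera_info("wrist"); cv2.imwrite("pics/w2.png",r.grab_frame("wrist")); np.savez("w2.npz",**{k:np.array(i[k]) for k in ("K","extrinsics")})
E
```

```text
4.3167 [ 525.74697775 -192.27549128  328.47600971] [ 3.14152164e+00 -2.59052026e-04 -9.79823217e-02] [-3.53286500e-01  1.82747162e-01  1.68037155e+00 -3.43768607e-06
  1.27820535e+00  1.31549315e+00]
```

View pics/w2.png

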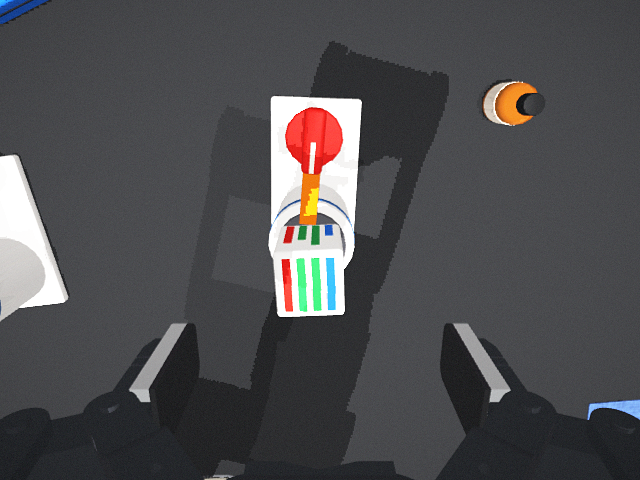

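The stand is in view: far plate corners (271,97) and (361,100), red disc centred near (314,137), orange arm around (310,200), camera top corners (275,259), (341,257), (344,313), (278,317).

```bash
python3 - <<'E'
from h import *
i=dict(np.load("w2.npz")); im=cv2.imread("pics/w2.png"); h=cv2.cvtColor(im,cv2.COLOR_BGR2HSV)
for p in [(275,259),(341,257),(344,313),(278,317)]: print("top",np.round(ray(i,p,186),1))
a,b=ray(i,(271,97),12),ray(i,(361,100),12); print("plate",a,b,"x-axis yaw",np.arctan2(*(b-a)[:2][::-1])+np.pi/2)
# orange arm centreline at z=118 
m=cv2.inRange(h,(8,150,100),(32,255,255)); m[:, :290]=0;m[:,335:]=0;m[:170]=0;m[225:]=0
P=[]
for y in range(178,222,4):
    x=np.nonzero(m[y])[0]
    if len(x)>5: P.append(ray(i,(x.mean(),y),118)[:2])
P=np.array(P); f=np.polyfit(P[:,0],P[:,1],1); print("arm yaw",np.arctan(f[0]),"y at x=578",np.polyval(f,578), P[[0,-1]])
# bounding box of red
m=cv2.inRange(h,(0,150,60),(7,255,255))|cv2.inRange(h,(173,150,60),(180,255,255)); m[180:]=0; ys,xs=np.nonzero(m); print("red",xs.min(),xs.max(),ys.min(),ys.max())
for u in ((xs.min()+xs.max())/2,): print(ray(i,(u,137),140))
# model overlay search: knob axis from disc
def ov(sx,sy,yaw,kn,cyaw):
    o=im.copy(); X=np.array([np.cos(yaw),np.sin(yaw)]);Y=np.array([-X[1],X[0]]); c=np.array([sx,sy])
    def poly(o2,ax,pts,z,col): 
        A=np.array([np.cos(ax),np.sin(ax)]);B=np.array([-A[1],A[0]])
        q=proj(i,[[*(o2+A*u+B*v),z] for u,v in pts]); cv2.polylines(o,[np.int32(np.round(q))],True,col,1)
    box=lambda a,b,e,f:[(a,e),(b,e),(b,f),(a,f)]
    circ=lambda r:[(r*np.cos(t),r*np.sin(t)) for t in np.linspace(0,6.28,40)]
    k=c+95*X
    poly(k,yaw,circ(21),142,(255,255,0)); poly(k,yaw-kn,box(-21,21,-7,7),174,(255,0,255)); poly(k,yaw-kn,box(-72,0,-7,7),118,(255,0,0))
    poly(c,yaw,circ(38),100,(0,255,255)); poly(c,cyaw,box(-25,25,-24,24),186,(0,0,0))
    return o
np_c=np.mean([ray(i,p,186)[:2] for p in [(275,259),(341,257),(344,313),(278,317)]],0); print("c",np_c)
o=ov(np_c[0],np_c[1],-0.10,0.03,-0.05); cv2.imwrite("pics/ov.png",cv2.resize(o[70:340,220:420],None,fx=3,fy=3)[:, :600][:800])
print(o.shape)
E
python3 -c "
import cv2;a=cv2.imread('pics/ov.png');cv2.imwrite('pics/ov.png',cv2.resize(a,(444,600)))"
```

```text
top [ 508.5 -160.8  186. ]
top [ 505.6 -205.2  186. ]
top [ 463.4 -203.9  186. ]
top [ 464.7 -157.2  186. ]
plate [ 612.89168164 -153.37190362   12.        ] [ 601.47125196 -241.24091747   12.        ] x-axis yaw -0.12924655396426177
arm yaw -0.17612956523937737 y at x=578 -193.0526276160419 [[ 548.51102945 -188.13622846]
 [ 516.02061169 -182.28198065]]
red 285 342 107 174
[ 581.78998045 -193.81593855  140.        ]
c [ 485.56984418 -181.77665767]
(480, 640, 3)
```

View pics/ov.png

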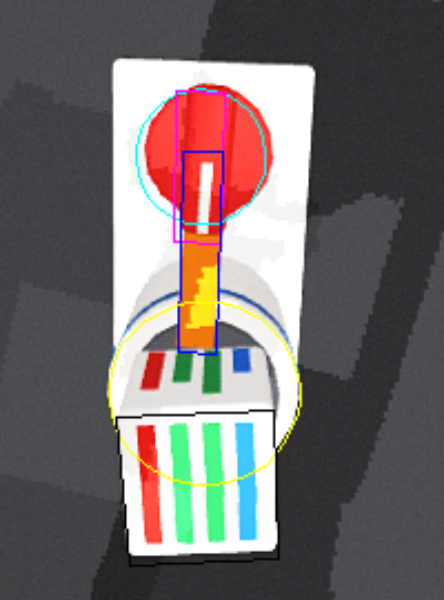

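The overlay fits after small shifts. The knob axis is at about (581.5, -193.8), bar yaw -0.176, stand yaw -0.127. The camera axis is at about (487, -182), yaw -0.05. Next is the knob grip.

Emit:
{"method": "apply_moves", "body": {
  "series": "1.84 -0.28 1 0 0 0.078 -1;1.84 -0.28 1 0 0 0 -1;1.84 -0.28 1 0 0 0 -1;0 0 2 0 0 0 -1;0 0 2 0 0 0 -1;0 0 2 0 0 0 -1;0 0 2 0 0 0 -1;0 0 2 0 0 0 -1;0 0 1 0 0 0 -1;0 0 0 0 0 0 -1",
  "squeeze": 40
}}

```text
clock: 5.2
eef_pos: [580.2, -191.8, 185.9]
tcp_rot: [-3.141, 0.004, -0.176]
contact_force: [-0.0, -0.1, -0.1]
opening: 0.998
```

```bash
python3 - <<'E'
from h import *
delta([581.5,-193.8,163],[np.pi,0,-.176]); print(r.sense()["contact_force"])
cv2.imwrite("pics/w3.png",r.grab_frame("wrist"))
E
```

```text
shift cm [0.17 0.18 2.29] rotvec [-0.001  0.004 -0.   ]
[-0.03849133 -0.08827602 -0.12736983]
```

View pics/w3.png

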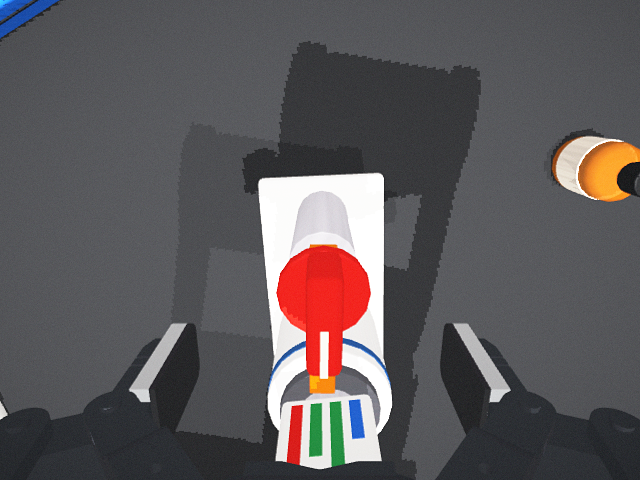

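The bar, at columns 306-343, sits between the fingers and about 2 mm to the right, as computed. I'll descend and close.

Emit:
{"method": "apply_moves", "body": {
  "series": "0.17 0.18 0.8 0 0 0 -1;0 0 0.8 0 0 0 -1;0 0 0.7 0 0 0 -1;0 0 0 0 0 0 1;0 0 0 0 0 0 1;0 0 0 0 0 0 1;0 0 0 0 0 0 1;0 0 0 0 0 0 1;0 0 0 0 0 0 1;0 0 0 0 0 0 1",
  "squeeze": 40
}}

```text
clock: 6.08
eef_pos: [583.1, -194.2, 165.8]
tcp_rot: [-3.141, -0.001, -0.176]
contact_force: [-0.1, 2.2, 2.6]
opening: 0.154
```

Emit:
{"method": "apply_moves", "body": {
  "series": "0 0 0 0 0 0.08 1;0 0 0 0 0 0.08 1;0 0 0 0 0 0.08 1;0 0 0 0 0 0.08 1;0 0 0 0 0 0.08 1;0 0 0 0 0 0.08 1;0 0 0 0 0 0.08 1;0 0 0 0 0 0.08 1;0 0 0 0 0 0.08 1;0 0 0 0 0 0.08 1"
}}

```text
clock: 6.92
eef_pos: [582.1, -195.8, 165.8]
tcp_rot: [3.139, -0.001, -0.979]
contact_force: [-6.7, -6.1, 5.8]
opening: 0.154
```

Emit:
{"method": "apply_moves", "body": {
  "series": "0 0 0 0 0 0.08 1;0 0 0 0 0 0.08 1;0 0 0 0 0 0.08 1;0 0 0 0 0 0.08 1;0 0 0 0 0 0.08 1;0 0 0 0 0 0.08 1;0 0 0 0 0 0.05 1;0 0 0 0 0 0 1;0 0 0 0 0 0 1;0 0 0 0 0 0 1"
}}

```text
clock: 7.75
eef_pos: [580.8, -196.2, 165.8]
tcp_rot: [3.138, -0.002, -1.506]
contact_force: [-11.3, -8.6, 8.8]
opening: 0.156
```

```bash
python3 - <<'E'
from h import *
s=r.sense(); print({k:np.round(s[k],3) for k in s})
cv2.imwrite("pics/w4.png",r.grab_frame("wrist"))
E
```

```text
{'clock': np.float64(7.75), 'qpos': array([-0.326,  0.423,  1.73 , -0.004,  0.992,  2.753]), 'qvel': array([ 0.001, -0.   ,  0.001,  0.001,  0.002, -0.   ]), 'joint_efforts': array([ 7.1680e+00, -5.7132e+01, -3.1965e+01,  3.1640e+00, -2.5030e+00,
       -1.0000e-02]), 'eef_pos': array([ 580.795, -196.196,  165.76 ]), 'tcp_rot': array([ 3.138e+00, -2.000e-03, -1.506e+00]), 'contact_force': array([-11.295,  -8.621,   8.767]), 'wrist_torque': array([-1.307,  1.738, -0.037]), 'opening': np.float64(0.156)}
```

View pics/w4.png

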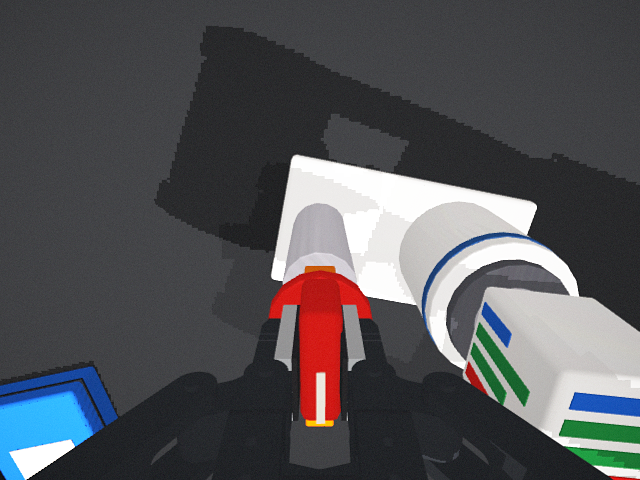

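The knob is about 1.38 rad open with the arm swung clear of the camera and almost no knob torque, so I'll nudge it to the stop. Then I'll release and go up.

Emit:
{"method": "apply_moves", "body": {
  "series": "0 0 0 0 0 0.03 1;0 0 0 0 0 0.02 1;0 0 0 0 0 0 1;0 0 0 0 0 0 0;0 0 0 0 0 0 0;0 0 0 0 0 0 0;0 0 0 0 0 0 0;0 0 -1 0 0 0 0;0 0 -2 0 0 0 0;0 0 -3 0 0 0 0"
}}

```text
clock: 8.63
eef_pos: [581.6, -193.8, 224.1]
tcp_rot: [3.137, 0.002, -1.556]
contact_force: [0.1, 0.3, -0.2]
opening: 0.504
```

Emit:
{"method": "apply_moves", "body": {
  "series": "0 0 -3 0 0 0 -1;0 0 -3 0 0 0 -1;0 0 0 0 0 -0.12 -1;0 0 0 0 0 -0.12 -1;0 0 0 0 0 -0.12 -1;0 0 0 0 0 -0.12 -1;0 0 0 0 0 -0.12 -1;0 0 0 0 0 -0.12 -1;0 0 0 0 0 -0.12 -1;0 0 0 0 0 -0.12 -1"
}}

```text
clock: 9.47
eef_pos: [583.1, -194.3, 286.1]
tcp_rot: [-3.141, -0.001, -0.59]
contact_force: [0.7, 0.3, 0.6]
opening: 1.0
```

Emit:
{"method": "apply_moves", "body": {
  "series": "0 0 0 0 0 -0.12 -1;0 0 0 0 0 -0.12 -1;0 0 0 0 0 -0.12 -1;0 0 0 0 0 -0.12 -1;0 0 0 0 0 0 -1;-2 0 -1.5 0 0 0 -1;-2 0 -1.5 0 0 0 -1;0 0 0 0 0 0 -1;0 0 0 0 0 0 -1;0 0 0 0 0 0 -1"
}}

```text
clock: 10.3
eef_pos: [543.6, -189.8, 315.6]
tcp_rot: [3.141, -0.001, -0.119]
contact_force: [-0.6, 0.2, -1.2]
opening: 1.004
```

```bash
python3 - <<'E'
from h import *
s=r.sense(); print(s["clock"],s["eef_pos"],s["tcp_rot"])
i=r.camera_info("wrist"); cv2.imwrite("pics/w5.png",r.grab_frame("wrist")); np.savez("w5.npz",**{k:np.array(i[k]) for k in ("K","extrinsics")})
delta([487,-182,200],[np.pi,0,-.05])
E
```

```text
10.3 [ 543.56229124 -189.78600709  315.61067804] [ 3.14149152e+00 -9.61440566e-04 -1.18526916e-01]
shift cm [-5.71 -0.1  11.51] rotvec [-0.    -0.    -0.068]
```

View pics/w5.png

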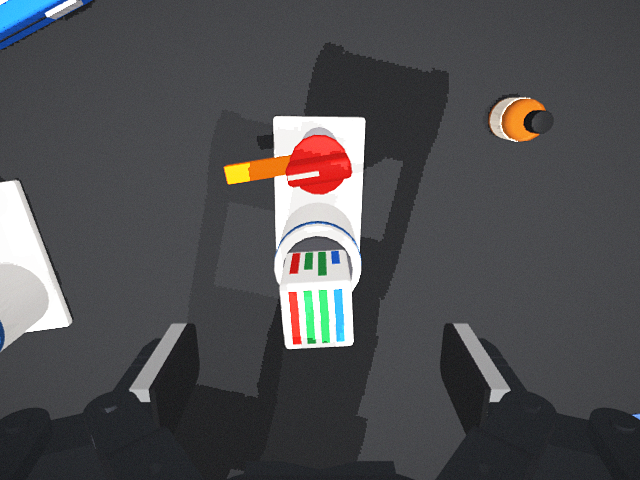

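The orange arm now points left, clear of the flange, and the striped block's top spans about (282,290) to (354,349). I'll go to the camera.

Emit:
{"method": "apply_moves", "body": {
  "series": "-1.95 0 1 0 0 -0.068 -1;-1.95 -0.1 1 0 0 0 -1;-1.95 -0.1 1 0 0 0 -1;0 0 1.5 0 0 0 -1;0 0 1.5 0 0 0 -1;0 0 1.5 0 0 0 -1;0 0 1.5 0 0 0 -1;0 0 1.5 0 0 0 -1;0 0 1.5 0 0 0 -1;0 0 0 0 0 0 -1"
}}

```text
clock: 11.18
eef_pos: [483.6, -182.9, 192.1]
tcp_rot: [-3.14, 0.005, -0.049]
contact_force: [-0.8, 0.3, -0.2]
opening: 1.003
```

```bash
python3 - <<'E'
from h import *
i=dict(np.load("w5.npz"))
q=[ray(i,p,186)[:2] for p in [(282,290),(350,289),(354,345),(287,349)]]; print(np.round(q,1).tolist(),np.mean(q,0))
delta([487,-182,152],[np.pi,0,-.05])
E
```

```text
[[509.8, -161.3], [505.2, -205.8], [462.7, -204.5], [465.0, -158.2]] [ 485.66908367 -182.41151036]
shift cm [ 0.35 -0.1   4.  ] rotvec [-0.002  0.005  0.001]
```

Emit:
{"method": "apply_moves", "body": {
  "series": "0.3 -0.05 1 0 0 0 -1;0 0 1 0 0 0 -1;0 0 1 0 0 0 -1;0 0 1 0 0 0 -1;0 0 0 0 0 0 -1;0 0 0 0 0 0 0;0 0 0 0 0 0 1;0 0 0 0 0 0 1;0 0 0 0 0 0 1;0 0 0 0 0 0 1",
  "squeeze": 70
}}

```text
clock: 12.02
eef_pos: [488.3, -183.0, 156.1]
tcp_rot: [-3.141, -0.001, -0.048]
contact_force: [-0.8, 5.4, 6.4]
opening: 0.555
```

```bash
python3 - <<'E'
from h import *
s=r.sense(); print({k:np.round(s[k],3) for k in s})
E
```

```text
{'clock': np.float64(12.017), 'qpos': array([-3.620e-01,  3.060e-01,  1.938e+00,  1.000e-03,  8.970e-01,
        1.257e+00]), 'qvel': array([-0.001, -0.   ,  0.002, -0.001, -0.   , -0.   ]), 'joint_efforts': array([-1.9800e+00, -4.8125e+01, -2.7348e+01, -1.0120e+00, -6.6600e-01,
       -4.1000e-02]), 'eef_pos': array([ 488.335, -182.969,  156.09 ]), 'tcp_rot': array([-3.141e+00, -1.000e-03, -4.800e-02]), 'contact_force': array([-0.817,  5.358,  6.44 ]), 'wrist_torque': array([ 0.739,  0.103, -0.02 ]), 'opening': np.float64(0.555)}
```

Emit:
{"method": "apply_moves", "body": {
  "series": "0 -0.05 -0.5 0 0 0 1;0 0 -0.7 0 0 0 1;0 0 -1 0 0 0 1;0 0 -1 0 0 0 1;0 0 -1 0 0 0 1;0 0 -1 0 0 0 1;0 0 -1 0 0 0 1;0 0 -1 0 0 0 1;0 0 -1 0 0 0 1;0 0 -1 0 0 0 1"
}}

```text
clock: 12.85
eef_pos: [487.9, -182.8, 248.4]
tcp_rot: [3.142, -0.0, -0.048]
contact_force: [0.0, 0.3, -2.8]
opening: 0.555
```

Emit:
{"method": "apply_moves", "body": {
  "series": "0 0 -1.5 0 0 0 1;0 0 -1.5 0 0 0 1;0 0 -1.5 0 0 0 1;0 0 -1.5 0 0 0 1;0 0 -1.5 0 0 0 1;0 0 -1.5 0 0 0 1;0 0 -1.5 0 0 0 1;0 0 -1.5 0 0 0 1;0 0 -1.5 0 0 0 1;0 0 0 0 0 0 1"
}}

```text
clock: 13.68
eef_pos: [489.0, -183.2, 385.8]
tcp_rot: [3.14, -0.004, -0.048]
contact_force: [0.3, -0.8, -2.0]
opening: 0.554
```

```bash
python3 - <<'E'
from h import *
s=r.sense(); print({k:np.round(s[k],3) for k in s})
cv2.imwrite("pics/s6.png",r.grab_frame("scene"))
E
```

```text
{'clock': np.float64(13.683), 'qpos': array([-0.361,  0.08 ,  1.676, -0.   ,  1.38 ,  1.258]), 'qvel': array([ 0.001,  0.021,  0.053, -0.   , -0.059, -0.001]), 'joint_efforts': array([ 1.0000e-03, -4.3951e+01, -3.7504e+01, -1.0000e-03,  7.5200e-01,
        0.0000e+00]), 'eef_pos': array([ 488.987, -183.163,  385.771]), 'tcp_rot': array([ 3.14 , -0.004, -0.048]), 'contact_force': array([ 0.307, -0.815, -1.974]), 'wrist_torque': array([-0.032, -0.032,  0.025]), 'opening': np.float64(0.554)}
```

View pics/s6.png

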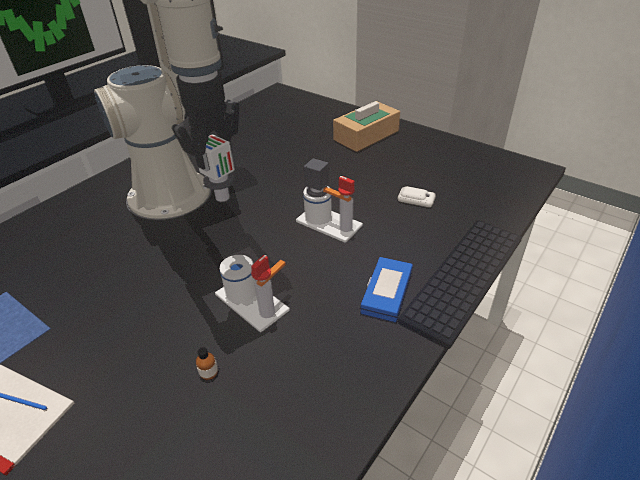

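The camera is out of the stand and held upright at about (215,165). The stand at (245,280) is empty with its orange arm swung aside, and the bystanders are undisturbed. Next I'll lift a bit more, then tip outward about the wrist (tangential axis).

Emit:
{"method": "apply_moves", "body": {
  "series": "0 0 -1.5 0 0 0 1;0 0 -2 0 0 0 1;0 0 -2 0 0 0 1;0 0 -2 0 0 0 1;0 0 -1.5 0 0 0 1;0 0 -1 0 0 0 1;1.2 0.38 0 -0.0155 0.0475 0 1;1.9 0.62 0 -0.025 0.076 0 1;1.9 0.62 0 -0.025 0.076 0 1;1.9 0.62 0 -0.025 0.076 0 1"
}}

```text
clock: 14.57
eef_pos: [555.7, -208.4, 488.7]
tcp_rot: [3.048, -0.276, -0.035]
contact_force: [0.3, -1.0, -2.7]
opening: 0.552
```

```bash
python3 - <<'E'
from h import *
s=r.sense(); print({k:np.round(s[k],3) for k in s}); print(R.from_euler("xyz",s["tcp_rot"]).as_matrix()[:,2])
E
```

```text
{'clock': np.float64(14.567), 'qpos': array([-0.361,  0.011,  1.566, -0.002,  1.274,  1.259]), 'qvel': array([ 0.002, -0.112,  0.176, -0.005, -1.018,  0.005]), 'joint_efforts': array([-1.2000e-02, -4.3175e+01, -4.3895e+01,  1.0000e-03, -2.3700e-01,
       -7.0000e-03]), 'eef_pos': array([ 555.683, -208.435,  488.73 ]), 'tcp_rot': array([ 3.048, -0.276, -0.035]), 'contact_force': array([ 0.289, -1.047, -2.719]), 'wrist_torque': array([ 0.083,  0.256, -0.012]), 'opening': np.float64(0.552)}
[ 0.26817504 -0.10270423 -0.95787995]
```

Emit:
{"method": "apply_moves", "body": {
  "series": "1.9 0.62 0 -0.025 0.076 0 1;1.9 0.62 0 -0.025 0.076 0 1;1.9 0.62 0 -0.025 0.076 0 1;1.9 0.62 0 -0.025 0.076 0 1;1.9 0.62 0 -0.025 0.076 0 1;1.9 0.62 0 -0.025 0.076 0 1;1.9 0.62 0 -0.025 0.076 0 1;1.9 0.62 0 -0.025 0.076 0 1;1.9 0.62 0 -0.025 0.076 0 1;1.2 0.38 0 -0.0155 0.0475 0 1"
}}

```text
clock: 15.4
eef_pos: [696.6, -261.8, 600.0]
tcp_rot: [2.632, -0.978, 0.227]
contact_force: [0.0, 0.8, -4.2]
opening: 0.555
```

```bash
python3 - <<'E'
from h import *
s=r.sense(); print({k:np.round(s[k],3) for k in s}); print(R.from_euler("xyz",s["tcp_rot"]).as_matrix()[:,2])
E
```

```text
{'clock': np.float64(15.4), 'qpos': array([-0.359, -0.048,  1.708, -0.015,  0.421,  1.27 ]), 'qvel': array([ 0.003, -0.018,  0.096, -0.026, -0.627,  0.026]), 'joint_efforts': array([-1.0000e-02, -4.2340e+01, -4.6312e+01, -0.0000e+00, -5.3680e+00,
       -4.2000e-02]), 'eef_pos': array([ 696.563, -261.816,  600.03 ]), 'tcp_rot': array([ 2.632, -0.978,  0.227]), 'contact_force': array([ 0.01 ,  0.819, -4.192]), 'wrist_torque': array([ 0.317,  0.786, -0.004]), 'opening': np.float64(0.555)}
[ 0.81501125 -0.31218505 -0.48815689]
```

Emit:
{"method": "apply_moves", "body": {
  "series": "2.4 0.78 0 -0.02 0.06 0 1;2.7 0.88 0 -0.02 0.06 0 1;2.7 0.88 0 -0.02 0.06 0 1;2.7 0.88 0 -0.02 0.06 0 1;2 0.65 0 -0.015 0.045 0 1;1 0.3 0 0 0 0 1;0 0 0 0 0 0 1;0 0 0 0 0 0 1;0 0 0 0 0 0 1;0 0 0 0 0 0 1"
}}

```text
clock: 16.23
eef_pos: [744.9, -279.6, 731.0]
tcp_rot: [2.177, -1.19, 0.632]
contact_force: [-0.1, -0.6, -3.3]
opening: 0.553
```

```bash
python3 - <<'E'
from h import *
s=r.sense(); print({k:np.round(s[k],3) for k in s}); print(R.from_euler("xyz",s["tcp_rot"]).as_matrix()[:,2])
cv2.imwrite("pics/s7.png",r.grab_frame("scene"))
E
```

```text
{'clock': np.float64(16.233), 'qpos': array([-0.357, -0.029,  1.607, -0.048,  0.207,  1.302]), 'qvel': array([ 0.   , -0.001, -0.004, -0.002, -0.008,  0.001]), 'joint_efforts': array([ 6.0000e-03, -4.5507e+01, -4.7783e+01, -6.5000e-02, -6.6880e+00,
       -5.0000e-03]), 'eef_pos': array([ 744.903, -279.628,  731.046]), 'tcp_rot': array([ 2.177, -1.19 ,  0.632]), 'contact_force': array([-0.101, -0.61 , -3.316]), 'wrist_torque': array([0.343, 0.798, 0.039]), 'opening': np.float64(0.553)}
[ 0.91218695 -0.35072974 -0.21190474]
```

View pics/s7.png

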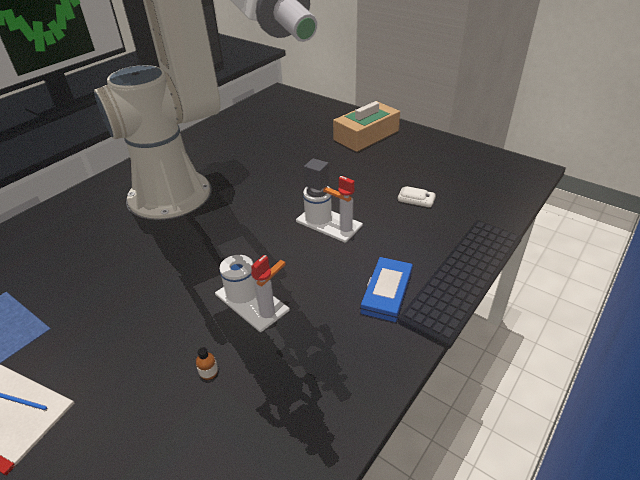

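The camera is held level-ish with its glass end at about (306,27), clear of everything; the tilt is 1.36 rad. I'll add about 0.1 rad for margin, settle, and check for slip with the wrist view.

Emit:
{"method": "apply_moves", "body": {
  "series": "1.4 0.45 0 -0.01 0.03 0 1;1.9 0.6 0 -0.01 0.03 0 1;1.9 0.6 0 -0.01 0.03 0 1;1 0.3 0 0 0 0 1;0 0 0 0 0 0 1;0 0 0 0 0 0 1;0 0 0 0 0 0 1;0 0 0 0 0 0 1;0 0 0 0 0 0 1;0 0 0 0 0 0 1"
}}

```text
clock: 17.12
eef_pos: [755.4, -282.8, 796.3]
tcp_rot: [1.929, -1.233, 0.864]
contact_force: [-0.3, -0.9, -2.4]
opening: 0.556
```

```bash
python3 - <<'E'
from h import *
s=r.sense(); print({k:np.round(s[k],3) for k in s}); print(R.from_euler("xyz",s["tcp_rot"]).as_matrix()[:,2])
cv2.imwrite("pics/w8.png",r.grab_frame("wrist"))
E
```

```text
{'clock': np.float64(17.117), 'qpos': array([-0.355, -0.024,  1.533, -0.069,  0.179,  1.322]), 'qvel': array([-0.   , -0.   , -0.004, -0.002, -0.   , -0.001]), 'joint_efforts': array([ 3.0000e-03, -4.6029e+01, -4.7878e+01, -8.5000e-02, -6.7790e+00,
       -1.0000e-03]), 'eef_pos': array([ 755.423, -282.772,  796.268]), 'tcp_rot': array([ 1.929, -1.233,  0.864]), 'contact_force': array([-0.317, -0.917, -2.407]), 'wrist_torque': array([ 0.321,  0.913, -0.038]), 'opening': np.float64(0.556)}
[ 0.92691381 -0.3567915  -0.1163212 ]
```

View pics/w8.png

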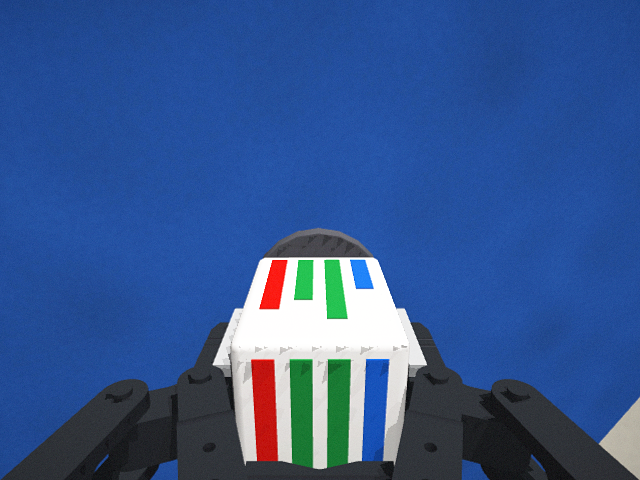

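The block sits square between the pads (columns 232-410) with no slip. The tool is 0.12 rad off level and at rest.

```bash
python3 -c "
from rig import r
s=r.sense();print(abs(s['qvel']).max(),s['opening']);print(r.sign_off())"
```

```text
0.0041653663266279835 0.5570303790762282
the job is handed in; nothing more can be done
None
```

The job is handed in, with no verdict reported. I turned the red knob about 1.4 rad clockwise to about its stop, and the pictures show the orange arm swung clear. I then drew the striped camera straight up out of the stand, lifted it high, tipped it outward onto its side, and held it there.

**Last checks:**
- **Angle:** the barrel is 0.12 rad off level, taken from the tool pose. The wrist picture shows the block square in the pads with no visible slip.
- **Height:** the tool is about 796 mm above the bench, so the whole camera is far above 20 cm.
- **Steadiness:** joint speeds are below 0.005 rad/s, and the fingers are open about 47 mm on the 48 mm block.
- **Rest of the bench:** in the second-to-last picture, taken just before the final small tip, the dark grey camera, its knob, the slide box, mouse and bottle looked unmoved and the red knob was still open. I judged this by eye.

**Errors and disagreements:**
- Early on I used the wrong sign for the tool's turn, which took the arm near its own base. I corrected it with no contact; it cost about two seconds.
- I never measured a clear stop torque on the knob. Its angle comes from the tool's yaw, which ended slightly past the expected stop.

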